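# Load the blue capacitor into the tester carousel

### The arm

A 7-joint arm with a two-finger parallel gripper is mounted at the origin on the work surface. World frame = base frame: x ahead of the robot, y to its left, z up, the work surface at z = 0. Lengths are in m, angles in rad, forces in N, time in s.
With the tool pointing down it reaches from about 0.425 to 1.025 m from the base axis. Payload 9.4 kg.
Tool frame: the origin (TCP) lies midway between the tips of the shut fingers; the grasp point (between the pads) lies 19 mm behind it (bot.pinch_z is the distance from the TCP to the grasp point, in m); z points along the fingers, y is the line along which they close (so a half turn about z gives the same grasp; the last joint's range is limited). The gripper opens to 93 mm and grips with 3 to 60 N. Pads are 15 mm wide; open, the fingers measure 128 mm over their backs; the gripper's body (75 mm by 188 mm) begins 65 mm behind the grasp point.
Start: joints at [1.206, 0.599, -0.003, 1.599, 0.002, 0.943, -0.08], TCP at [0.206, -0.695, 0.219] pointing down, gripper open.
Joint ranges: [-2.57, 2.57], [-0.35, 1.97], [-1.29, 1.29], [0.11, 2.56], [-1.05, 4.19], [0.11, 1.86], [-2.63, 2.63]. Speed limits (rad/s): [2.22, 2.22, 3.01, 3.01, 3.14, 3.14, 3.14].

### API

Orientations are given as a rotation vector (axis times angle).
In Python, from plant import bot gives the robot as it stands. The module is installed in compiled form; this text tells all that it offers.
- The arm moves only by the tool apply_moves, never from a script. Its argument "rows" is one flat list of numbers, 7 for each row, row after row: the closure, from -1 (fully open) to 1 (shut), then the shift along the world's x, y, z in mm, then the turn, a rotation vector about the world's x, y, z in degrees. A call has 1 to 5 rows; each row is the pose to reach, as a shift and turn from the pose commanded when the call began; what a row does not reach only later rows make up. A row lasts 1/10 s, in which the tool goes at most 50 mm and 8.59 degrees, less where a joint would pass 70% of its speed; a pose out of reach is approached as far as the arm can. A call with a gripper value outside its range is refused whole. The fingers move at their own pace and stop on an object; the grip force is fixed at half the most. Time passes only in rows, so rows that repeat a pose let the fingers close. It gives the time, the measured TCP pose, the force, the opening and the grip force at its end, in the units of the state.
- bot.get_state(): the state, without advancing time (a new reading comes with each control period).
- bot.camera(name): name is "scene" or "side" or "wrist"; returns a dict with "pixels" (420x560x3 uint8, red, green, blue), "range_z" (420x560 float32, m along the optical axis (not along the pixel's ray), 0 where there is no reading), "fx", "fy", "cx", "cy" (pixels), "view" (4x4, takes a point from world to camera coordinates). Camera axes: x right, y up, looking along -z (the intrinsics and any distortion apply to the point x, -y, -z); pixel columns grow to the right and rows downward; lengths in m; the calibration is good to about 2 mm. A picture is of the moment at which its call begins.
- bot.hand_in(): hands the job in; it is judged then, once.
The state is a dict: "time": time; "joint_positions": joint angles; "dq": joint speeds; "joint_efforts": joint torques, N m; "tcp_pos": TCP position; "eef_rot": TCP orientation; "wrist_force": force on the tool from outside, world axes, zero at the start; "wrist_torque": the same for the moment, N m; "gripper_width": opening from 0.0 (shut) to 1.0 (fully open); "grasp_force": force on a finger pad.
Only numpy, scipy, OpenCV 4.12 (cv2) and the standard library are available. Lean on these libraries where they do the work, as an engineer would, in place of code of your own. Each camera call takes 0.05 s, during which the arm holds its last target. There are 200 camera calls.

### The job

On the capacitor tester, turn the carousel (its centre knob is there for that) so that the blue cup lines up with the yellow arrow of the base, the loading point. With the cup there, load the blue capacitor: set it down gently, not dropped, upright on the floor of the blue cup, and leave that cup at the yellow arrow.

Things in the scene. Friction and masses are not known exactly. Their poses are not given: they have to be found in the camera images.
- cap_blue: Blue-sleeved capacitor with an aluminium top: an upright cylinder 35 mm in diameter, 60 mm tall, about 75 g, standing on the table. Origin at the centre of its underside, z up along its axis. A black and an orange capacitor of the same size stand near it as bystanders, axes at least 90 mm from its own.
- station: Fixed grey tester base. Origin at table level on the vertical axis of the carousel, z up; -x points to the flat yellow arrow on its nose (26 mm tall, reaching 180 mm from the axis). On it turns a grey disc 244 mm wide, top 32 mm above the table. Knob on the axis: black upright bar 50 mm long, 14 mm thick, 71 to 105 mm above the table, fixed to the disc, its length in line with the blue cup.
- blue_cup (a point): Centre of the blue cup's inner floor, 36 mm above the table, 85 mm from the carousel's axis; turns with the carousel. -x points outward from the axis, z up. The cup is open, round, 56 mm wide inside, 64 outside, its rim 56 mm above the table. Same red, white and black cups stand at 90 degree steps on the disc.
- loading_point (a point): Fixed point 85 mm from the carousel's axis towards the yellow arrow, 36 mm above the table: where the blue cup's floor centre must come. Axes as the station's. The blue cup starts 0.5 to 1.4 rad from it, anticlockwise from above. The carousel turns both ways with light friction (0.06 N m), without clicks, and stays where it is left.
Not all that is in view belongs to the job. There is more than one size of the cap_blue; the job needs the larger.

How it is judged:
By the outcome, as a careful person would: the job done as asked, in the order asked, and still so for the second after the job is handed in, with the robot touching nothing.
It also fails if it takes over 46 s, if anything falls off the work surface, if the arm or the gripper's body presses on something with over 40 N, if the wrist force passes 120 N, or if a joint passes its speed limit or range.

## Working session

There is one attempt and no reset: what is moved stays moved. The work goes in short steps, Python scripts to look and compute and a tool call to move; the robot and the scene stay as the last step left them, time stands still between calls to the robot, and variables do not carry over. Pictures are saved under pics/ and viewed, at most 10 in all, crops included, and the job is handed in when it is done.

Besides the shell and the picture viewer there is one more tool, called as a command line: name --argument value ..., lists and objects as JSON in quotes. apply_moves: Moves the arm, as the interface text tells. Its arguments: {"type":"object","properties":{"rows":{"type":"array","items":{"type":"number"}}},"required":["rows"]}

```bash
mkdir -p pics; cat > h.py <<'E'
import numpy as np, cv2
from plant import bot
def snap(n,f):
    c=bot.camera(n); cv2.imwrite(f'pics/{f}.png',c['pixels'][:,:,::-1]); np.savez(f'pics/{f}.npz',**{k:np.array(v) for k,v in c.items()}); return c
def load(f): return np.load(f'pics/{f}.npz')
def cloud(c):
    z=c['range_z'].astype(float); v,u=np.mgrid[:z.shape[0],:z.shape[1]]
    P=np.stack([(u-c['cx'])/c['fx']*z,-(v-c['cy'])/c['fy']*z,-z,np.ones_like(z)],-1)
    W=(P@np.linalg.inv(c['view']).T)[...,:3]; W[z==0]=np.nan; return W
E
python3 - <<'E'
from h import *
a=snap('scene','s0');b=snap('side','d0')
for c in(a,b): print({k:v for k,v in c.items() if k not in('pixels','range_z')})
s=bot.get_state();print(s['time'],s['tcp_pos'],s['eef_rot'],s['gripper_width'],bot.pinch_z)
E
```

```text
{'fx': 528.3152071139782, 'fy': 528.3152071139782, 'cx': 276.14524193560754, 'cy': 204.1539940819002, 'view': array([[-0.40552121,  0.91396529, -0.01483226,  0.25295967],
       [-0.55421808, -0.23293501,  0.79911426,  0.25272162],
       [ 0.72690775,  0.33227809,  0.60099617, -1.47883569],
       [ 0.        ,  0.        ,  0.        ,  1.        ]])}
{'fx': 424.6203754835814, 'fy': 424.6203754835814, 'cx': 283.76162635348754, 'cy': 217.2104015742494, 'view': array([[-0.92861146, -0.37086421, -0.01185268,  0.51660673],
       [ 0.2267149 , -0.59238222,  0.77310003, -0.18057957],
       [-0.29373645,  0.71522238,  0.63417336, -0.6239345 ],
       [ 0.        ,  0.        ,  0.        ,  1.        ]])}
0.1 [ 0.20564763 -0.69477273  0.21785908] [-3.10779824e+00 -4.50389384e-01  5.01362004e-04] 1.0007229661461194 0.0188
```

View pics/s0.png

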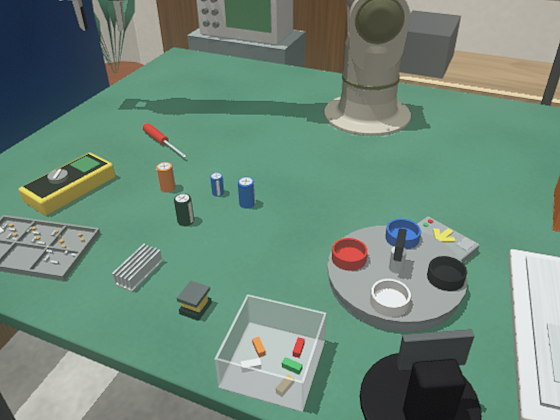

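View pics/d0.png

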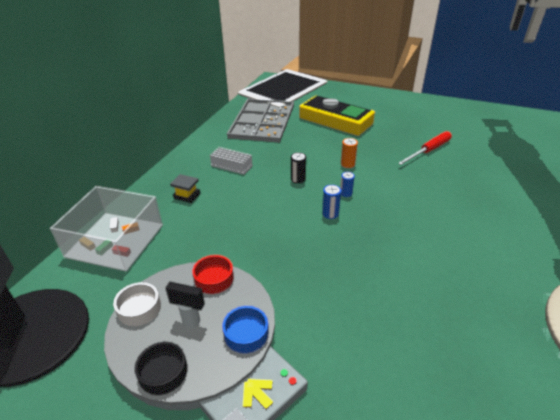

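The scene image shows two blue capacitors: (217,184), which is small, and (246,192), which is larger. In the side view they are at (347,184) and (331,202). The larger one matches the 35x60 mm description. I'll confirm with the measured sizes and an enlarged crop.

```bash
cat > m.py <<'E'
from h import *
def circ(p):
    A=np.c_[2*p,np.ones(len(p))]; s=np.linalg.lstsq(A,(p**2).sum(1),rcond=None)[0]; return s[:2],np.sqrt(s[2]+s[0]**2+s[1]**2)
def measure(f):
    c=load(f); W=cloud(c); px=c['pixels']; hsv=cv2.cvtColor(px,cv2.COLOR_RGB2HSV); H,S,V=[hsv[...,i].astype(int) for i in range(3)]
    blue=(H>100)&(H<130)&(S>120)&(V>50)&(W[...,2]>-.05)&(W[...,2]<.15)
    n,l,st,_=cv2.connectedComponentsWithStats(blue.astype(np.uint8))
    for i in range(1,n):
        if st[i,4]<60: continue
        p=W[l==i]; z=np.nanmax(p[:,2]); print(f,'blue',st[i],'zmax %.3f'%np.percentile(p[:,2],98),'min',p.min(0).round(3),'max',p.max(0).round(3))
        q=p[p[:,2]>.053]
        if len(q)>20 and st[i,4]>500: print('   rim fit',circ(q[:,:2]))
    return c,W,H,S,V
if __name__=='__main__':
    for f in('s0','d0'):
        c,W,H,S,V=measure(f)
        y=(H>22)&(H<35)&(S>150)&(V>120)&(abs(W[...,2]-.026)<.012)
        print('yellow',y.sum(),np.nanmean(W[y],0))
    for f,(x,yy) in dict(s0=(232,188),d0=(338,195)).items():
        im=cv2.imread(f'pics/{f}.png')[yy-33:yy+33,x-40:x+40]; cv2.imwrite(f'pics/{f}c.png',cv2.resize(im,None,fx=5,fy=5,interpolation=2))
    cv2.imwrite('pics/crop.png',np.hstack([cv2.imread('pics/s0c.png'),cv2.imread('pics/d0c.png')]))
    # disc: points at z~.032 ; knob top z~.105
    for f in('s0','d0'):
        c=load(f);W=cloud(c);Z=W[...,2]
        near=(abs(W[...,0]-.5)<.6)&(W[...,1]>-.2)
        k=(abs(Z-.105)<.004)
        n,l,st,ce=cv2.connectedComponentsWithStats(k.astype(np.uint8))
        for i in range(1,n):
            if st[i,4]>15: print(f,'z105',st[i],W[l==i].mean(0))
E
python3 m.py
```

```text
s0 blue [   0    0   85   72 3994] zmax 0.140 min [-0.364 -1.341 -0.05 ] max [ 0.082 -1.308  0.15 ]
   rim fit (array([-0.1402176 , -1.30832034]), np.float64(0.09650100817272272))
s0 blue [ 82   0  13  30 176] zmax 0.066 min [-0.453 -1.335 -0.05 ] max [-0.382 -1.308  0.068]
s0 blue [210 176  14  20 133] zmax 0.046 min [ 0.44  -0.252 -0.002] max [ 0.511 -0.186  0.05 ]
s0 blue [238 178  16  30 343] zmax 0.059 min [ 0.421 -0.183 -0.001] max [ 0.526 -0.104  0.061]
s0 blue [386 218  35  31 690] zmax 0.063 min [ 0.423  0.176 -0.003] max [0.612 0.25  0.106]
   rim fit (array([0.54367468, 0.222359  ]), np.float64(0.037234220016152925))
yellow 23 [0.56649181 0.00723952 0.02533262]
d0 blue [ 431    1  129   68 6309] zmax 0.145 min [-0.027 -1.34  -0.05 ] max [ 0.443 -1.308  0.15 ]
   rim fit (array([ 0.22940418, -1.32964869]), np.float64(0.12452432431420185))
d0 blue [323 175  32  44 486] zmax 0.060 min [ 0.48  -0.276 -0.   ] max [ 0.545 -0.104  0.062]
d0 blue [ 223  306   45   47 1719] zmax 0.058 min [0.495 0.175 0.032] max [0.557 0.251 0.06 ]
   rim fit (array([0.52608938, 0.21938192]), np.fl
[... 244 characters left out ...]
 [0.06014976 0.01761344 0.10466065]
s0 z105 [396 228  11  21 165] [0.61393195 0.22847118 0.10413879]
s0 z105 [397 362  68  35 275] [0.88162644 0.32700964 0.10507112]
s0 z105 [458 362   9   4  23] [0.83181661 0.3598702  0.10492294]
d0 z105 [  0   0 141  53 359] [ 1.6907468  -0.72261915  0.10505071]
d0 z105 [437  12  75   9 173] [ 0.31303843 -1.32390447  0.10506651]
d0 z105 [299  18 103  10 240] [ 0.73109477 -1.08745748  0.10497795]
d0 z105 [521  19   9   4  26] [ 0.13844686 -1.32287267  0.10500365]
d0 z105 [541  21  19   4  44] [ 0.0582713  -1.32320949  0.10475802]
d0 z105 [  0 266  14  29  94] [0.84923129 0.30314154 0.10562729]
d0 z105 [165 282  37  16 346] [0.60930161 0.22920683 0.10517511]
```

View pics/crop.png

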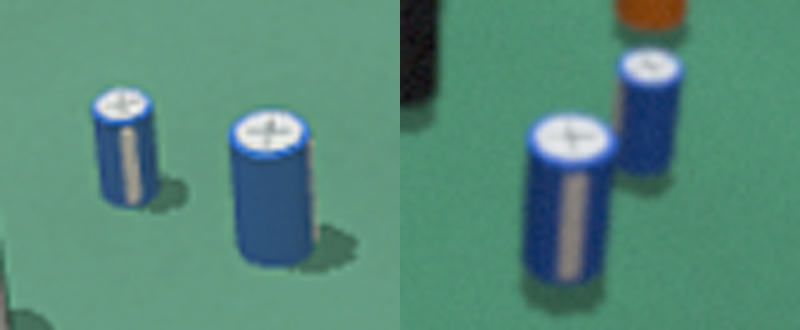

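The crop confirms it: the larger can is at scene (245.8,181.4) and side (332.2,189.6), measured at its top centre. Next I'll triangulate the capacitor, axis, cup and arrow.

```bash
cat >> h.py <<'E'
def onplane(c,u,v,z):
    V=np.linalg.inv(c['view']); d=V[:3,:3]@np.array([(u-c['cx'])/c['fx'],-(v-c['cy'])/c['fy'],-1]); o=V[:3,3]; return o+d*(z-o[2])/d[2]
E
python3 - <<'E'
from h import *
from m import circ
a,b=load('s0'),load('d0')
print('cap',onplane(a,245.8,181.4,.06),onplane(b,332.2,189.6,.06))
for f,c in(('s',a),('d',b)):
    W=cloud(c);px=c['pixels'];hsv=cv2.cvtColor(px,cv2.COLOR_RGB2HSV);H,S,V=[hsv[...,i].astype(int) for i in range(3)]
    X,Y,Z=W[...,0],W[...,1],W[...,2]; loc=np.hypot(X-.61,Y-.229)<.22
    y=(H>20)&(H<36)&(S>120)&(V>100)&loc
    q=np.array([onplane(c,u,v,.026) for v,u in np.argwhere(y)]);print(f,'arrow',len(q),q.mean(0),q.min(0),q.max(0)); 
    d=loc&(abs(Z-.032)<.005)
    g=(d).astype(np.uint8); P=W[d][:,:2]; h=cv2.convexHull(P.astype(np.float32))[:,0]
    c0=np.array([.61,.229]); 
    # boundary: keep farthest per angle bin, robust to radius
    e=P-c0; an=np.round(np.arctan2(e[:,1],e[:,0])*12).astype(int); r=np.hypot(*e.T)
    B=np.array([P[an==k][np.argmax(np.where(r[an==k]<.135,r[an==k],0))] for k in set(an)])
    for _ in range(4):
        cc,R=circ(B); B=B[abs(np.hypot(*(B-cc).T)-R)<.004]
    print('disc',cc,R,len(B))
    k=(abs(Z-.105)<.006)&(np.hypot(X-.61,Y-.229)<.05); P=np.array([onplane(c,u,v,.105)[:2] for v,u in np.argwhere(k)])
    r=cv2.minAreaRect((P*1000).astype(np.float32)); print('knob',r)
    u=(H>100)&(H<130)&(S>120)&(np.hypot(X-.526,Y-.22)<.05)&(Z>.053)&(Z<.06); P=np.array([onplane(c,uu,v,.056)[:2] for v,uu in np.argwhere(u)]); print('cup',circ(P),P.min(0),P.max(0))
E
python3 -c "
import cv2;im=cv2.imread('pics/d0.png')[250:420,80:320];cv2.imwrite('pics/dc.png',cv2.resize(im,None,fx=3.3,fy=3.3,interpolation=2))"
```

```text
cap [ 0.50674817 -0.12100472  0.06      ] [ 0.50400347 -0.12393153  0.06      ]
s arrow 173 [0.48025877 0.2891239  0.026     ] [0.45746428 0.26798318 0.026     ] [0.49739132 0.31066943 0.026     ]
disc [0.61233919 0.22859354] 0.12168343255606683 54
knob ((616.3668823242188, 228.8024444580078), (56.100990295410156, 13.678425788879395), 6.54255485534668)
cup (array([0.52925853, 0.2193762 ]), np.float64(0.029700332132035667)) [0.49694542 0.18871414] [0.56276297 0.24997733]
d arrow 606 [0.478254   0.28838414 0.026     ] [0.45467958 0.26706502 0.026     ] [0.49786415 0.31077543 0.026     ]
disc [0.61056918 0.22826529] 0.12124761703252314 53
knob ((609.1984252929688, 229.91200256347656), (52.41852569580078, 18.566740036010742), 5.5597333908081055)
cup (array([0.52607168, 0.21937013]), np.float64(0.02976873588390504)) [0.49428696 0.1867157 ] [0.55766972 0.25182855]
```

View pics/dc.png

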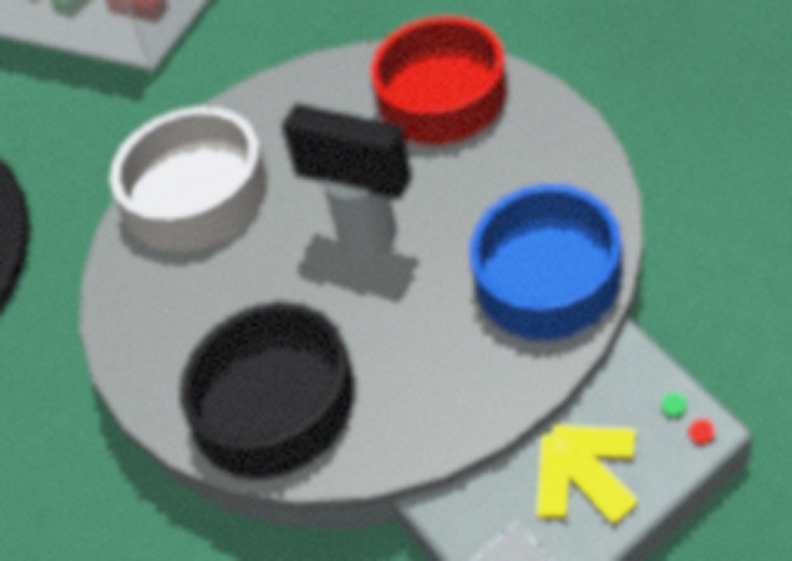

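The measurements agree with each other. The axis is at about (0.6115,0.2284), the arrow bearing is about 155.5°, and the cup and knob bearing is about 186.1°, so the carousel needs to turn about -30.6° (0.53 rad, inside the stated range). The larger cap is at about (0.505,-0.1225). I'll move above the knob now.

apply_moves --rows '[-1,25,43,4,0,0,8.5,-1,50,86,8,0,0,17,-1,75,129,12,0,0,25.5,-1,100,172,16,0,0,34,-1,124,215,20,0,0,42.4]'

```text
time: 0.6
tcp_pos: [0.3304, -0.4782, 0.2386]
eef_rot: [-2.731, -1.553, 0.0]
wrist_force: [0.7, -0.9, 0.1]
gripper_width: 0.999
grasp_force: 0.0
```

apply_moves --rows '[-1,24,44,0,0,0,8.5,-1,48,88,0,0,0,17,-1,72,132,0,0,0,25.5,-1,96,176,0,0,0,34,-1,120,220,0,0,0,42.4]'

```text
time: 1.1
tcp_pos: [0.4499, -0.2589, 0.2387]
eef_rot: [1.985, 2.435, -0.0]
wrist_force: [0.7, -0.6, 0.9]
gripper_width: 1.0
grasp_force: 0.0
```

apply_moves --rows '[-1,18,46,0,0,0,8.5,-1,36,92,0,0,0,17,-1,54,138,0,0,0,25.5,-1,72,184,0,0,0,34,-1,90,230,0,0,0,42.4]'

```text
time: 1.6
tcp_pos: [0.5397, -0.029, 0.2386]
eef_rot: [0.97, 2.988, -0.0]
wrist_force: [1.3, -0.7, 0.5]
gripper_width: 1.004
grasp_force: 0.0
```

apply_moves --rows '[-1,15,46,0,0,0,8.5,-1,30,92,0,0,0,17,-1,45,138,0,0,0,25.5,-1,60,184,0,0,0,34,-1,65,200,0,0,0,42.3]'

```text
time: 2.1
tcp_pos: [0.6047, 0.175, 0.2387]
eef_rot: [-0.181, 3.136, 0.005]
wrist_force: [0.1, -0.6, -0.0]
gripper_width: 0.996
grasp_force: 0.0
```

```bash
python3 - <<'E'
from h import *
c=snap('wrist','w1'); s=bot.get_state(); print(s['tcp_pos'],s['eef_rot'],s['joint_positions'])
V=np.linalg.inv(c['view']);print(V[:3,3],-V[:3,2])
E
```

```text
[0.60482432 0.17553888 0.23845006] [-0.19522365  3.13524061  0.00572932] [ 0.18351457  0.59312543 -0.86221059  1.77241355  0.51827231  1.01826003
  0.81995837]
[0.52545191 0.16479646 0.40464938] [ 0.28298426  0.03562379 -0.95846275]
```

View pics/w1.png

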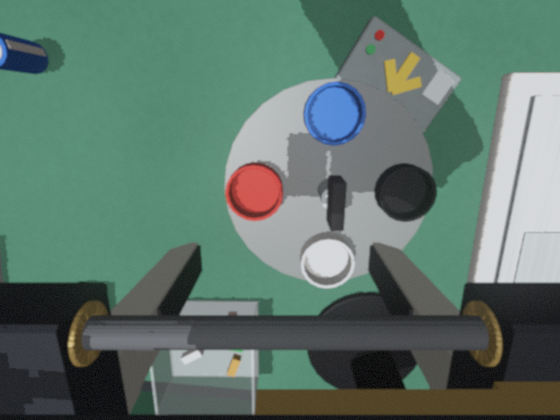

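Wrist view: blue cup (335,113), white (327,260), red (255,191), black (405,191), knob bar (336,203), arrow tip (392,94) with tail (414,57) and wings (387,62) and (419,86).

```bash
python3 - <<'E'
from h import *
from m import circ
c=load('w1')
P={k:onplane(c,*p,.056)[:2] for k,p in dict(blue=(335,113),white=(327,260),red=(255,191),black=(405,191)).items()}
print({k:v.round(4) for k,v in P.items()}, 'centre',np.mean(list(P.values()),0))
W=cloud(c);X,Y,Z=W[...,0],W[...,1],W[...,2]
g=np.argwhere((abs(Z-.032)<.004)&(np.hypot(X-.61,Y-.228)<.14)); D=np.array([onplane(c,u,v,.032)[:2] for v,u in g]); 
e=D-[.611,.228]; an=np.round(np.arctan2(e[:,1],e[:,0])*15).astype(int); r=np.hypot(*e.T)
B=np.array([D[an==k][np.argmax(r[an==k])] for k in set(an)])
for _ in range(6):
    cc,R=circ(B); B=B[abs(np.hypot(*(B-cc).T)-R)<.003]
print('disc',cc,R,len(B))
hsv=cv2.cvtColor(c['pixels'],cv2.COLOR_RGB2HSV);H,S,V=[hsv[...,i].astype(int) for i in range(3)]
y=(H>20)&(H<36)&(S>100)&(V>100)&(np.hypot(X-.48,Y-.29)<.07); q=np.array([onplane(c,u,v,.026)[:2] for v,u in np.argwhere(y)])
deg=lambda d:np.degrees(np.arctan2(d[1],d[0]))%360
print('arrow',len(q),q.mean(0),deg(q.mean(0)-cc))
A={k:onplane(c,*p,.026)[:2] for k,p in dict(tip=(392,94),tail=(414,57),w1=(387,62),w2=(419,86)).items()}
print('axis',deg(A['tail']-A['tip']),'wings perp',(deg(A['w2']-A['w1'])+90)%180,'tail from c',deg(A['tail']-cc),deg(A['tip']-cc))
u=(H>100)&(H<130)&(S>120)&(np.hypot(X-.526,Y-.22)<.05)&(Z>.052)&(Z<.062); U=np.array([onplane(c,a,b,.056)[:2] for b,a in np.argwhere(u)]);cu,r=circ(U);print('cup',cu,r,deg(cu-cc))
k=(abs(Z-.105)<.006)&(np.hypot(X-.61,Y-.229)<.06); K=np.array([onplane(c,u,v,.105)[:2] for v,u in np.argwhere(k)]);print('knob',cv2.minAreaRect((K*1000).astype(np.float32)))
E
```

```text
{'blue': array([0.5242, 0.2176]), 'white': array([0.6889, 0.2345]), 'red': array([0.6157, 0.1435]), 'black': array([0.5969, 0.3071])} centre [0.60641459 0.225677  ]
disc [0.60935658 0.22620858] 0.12089569451913917 54
arrow 933 [0.4770361  0.28698379] 155.33053108295388
axis 158.4523315996742 wings perp 153.5184952076749 tail from c 155.06190576558768 153.9143122859431
cup [0.52521772 0.21713894] 0.02936296305028927 186.15236498392846
knob ((608.7999877929688, 225.73817443847656), (48.95781707763672, 14.541214942932129), 6.146482467651367)
```

apply_moves --rows '[-1,3,30,0,0,0,0,-1,5,52,0,0,0,0,-1,5,52,-40,0,0,0,-1,5,52,-80,0,0,0,-1,5,52,-100,0,0,0]'

```text
time: 2.65
tcp_pos: [0.6082, 0.2194, 0.1352]
eef_rot: [0.161, -3.134, 0.004]
wrist_force: [0.5, -0.0, 0.1]
gripper_width: 0.997
grasp_force: 0.0
```

apply_moves --rows '[-1,0,0,0,0,0,0,-1,0,0,-20,0,0,0]'

```text
time: 2.85
tcp_pos: [0.6107, 0.2217, 0.1206]
eef_rot: [-0.161, 3.135, 0.002]
wrist_force: [0.9, -0.2, 0.5]
gripper_width: 1.0
grasp_force: 0.0
```

apply_moves --rows '[-1,0,5,-20,0,0,0,-1,0,5,-44,0,0,0,-1,0,5,-44,0,0,0]'

```text
time: 3.15
tcp_pos: [0.6083, 0.2255, 0.0723]
eef_rot: [0.163, -3.134, 0.003]
wrist_force: [-0.1, -1.1, 0.3]
gripper_width: 1.001
grasp_force: 0.0
```

apply_moves --rows '[1,2,1,2,0,0,0,1,2,1,2,0,0,0,1,2,1,2,0,0,0,1,2,1,2,0,0,0,1,2,1,2,0,0,0]'

```text
time: 3.65
tcp_pos: [0.6117, 0.2272, 0.0771]
eef_rot: [-0.164, 3.137, 0.0]
wrist_force: [0.5, 0.0, 0.7]
gripper_width: 0.623
grasp_force: 0.0
```

apply_moves --rows '[1,0,0,0,0,0,0,1,0,0,0,0,0,0,1,0,0,0,0,0,0,1,0,0,0,0,0,0,1,0,0,0,0,0,0]'

```text
time: 4.15
tcp_pos: [0.6115, 0.2273, 0.0766]
eef_rot: [0.164, -3.137, -0.0]
wrist_force: [-0.2, 0.3, 0.2]
gripper_width: 0.188
grasp_force: 0.0
```

apply_moves --rows '[1,0,0,0,0,0,0,1,0,0,0,0,0,0,1,0,0,0,0,0,0]'

```text
time: 4.45
tcp_pos: [0.6114, 0.2275, 0.0766]
eef_rot: [-0.165, 3.137, 0.001]
wrist_force: [-0.6, 1.7, -1.5]
gripper_width: 0.146
grasp_force: 30.0
```

apply_moves --rows '[1,0,0,0,0,0,-3,1,0,0,0,0,0,-7,1,0,0,0,0,0,-11,1,0,0,0,0,0,-15,1,0,0,0,0,0,-19]'

```text
time: 4.95
tcp_pos: [0.6114, 0.2271, 0.0766]
eef_rot: [-0.36, -3.121, 0.0]
wrist_force: [-1.0, 0.7, -1.7]
gripper_width: 0.149
grasp_force: 30.0
```

apply_moves --rows '[1,0,0,0,0,0,-4,1,0,0,0,0,0,-8,1,0,0,0,0,0,-11,1,0,0,0,0,0,-11.7,1,0,0,0,0,0,-11.7]'

```text
time: 5.45
tcp_pos: [0.6113, 0.2269, 0.0766]
eef_rot: [-0.671, -3.069, 0.001]
wrist_force: [-0.7, -1.0, -0.6]
gripper_width: 0.153
grasp_force: 30.0
```

apply_moves --rows '[1,0,0,0,0,0,0,1,0,0,0,0,0,0,-1,0,0,0,0,0,0,-1,0,0,0,0,0,0,-1,0,0,0,0,0,0]'

```text
time: 5.95
tcp_pos: [0.6116, 0.2276, 0.0767]
eef_rot: [0.672, 3.069, 0.001]
wrist_force: [0.3, -0.3, 1.1]
gripper_width: 0.357
grasp_force: 0.0
```

apply_moves --rows '[-1,0,0,10,0,0,0,-1,0,0,40,0,0,0,-1,0,0,90,0,0,0,-1,0,-20,140,0,0,0,-1,0,-50,162,0,0,0]'

```text
time: 6.45
tcp_pos: [0.6119, 0.1804, 0.2435]
eef_rot: [0.665, 3.067, 0.007]
wrist_force: [1.0, -0.4, 0.3]
gripper_width: 0.786
grasp_force: 0.0
```

```bash
cat > c.py <<'E'
from h import *
from m import circ
def top(c,p,z): return onplane(c,*p,z)[:2]
def station(f):
    c=load(f);W=cloud(c);X,Y,Z=W[...,0],W[...,1],W[...,2]
    deg=lambda d:np.degrees(np.arctan2(d[1],d[0]))%360
    hsv=cv2.cvtColor(c['pixels'],cv2.COLOR_RGB2HSV);H,S,V=[hsv[...,i].astype(int) for i in range(3)]
    g=np.argwhere((abs(Z-.032)<.004)&(np.hypot(X-.61,Y-.228)<.14)); D=np.array([onplane(c,u,v,.032)[:2] for v,u in g])
    e=D-[.611,.228]; an=np.round(np.arctan2(e[:,1],e[:,0])*15).astype(int); r=np.hypot(*e.T)
    B=np.array([D[an==k][np.argmax(r[an==k])] for k in set(an)])
    for _ in range(6):
        cc,R=circ(B); B=B[abs(np.hypot(*(B-cc).T)-R)<.003]
    y=(H>20)&(H<36)&(S>100)&(V>100)&(np.hypot(X-.48,Y-.29)<.07); q=np.array([onplane(c,u,v,.026)[:2] for v,u in np.argwhere(y)])
    u=(H>100)&(H<130)&(S>120)&(np.hypot(X-.53,Y-.262)<.05)&(Z>.052)&(Z<.060); U=np.array([onplane(c,a,b,.056)[:2] for b,a in np.argwhere(u)]);cu,r=circ(U)
    print(f,'disc',cc.round(4),R.round(4),'arrow',len(q),deg(q.mean(0)-cc).round(1),'cup',cu.round(4),r.round(4),deg(cu-cc).round(1))
E
python3 - <<'E'
from c import *
for n,f in(('wrist','w2'),('side','d2'),('scene','s2')): snap(n,f); station(f)
E
```

```text
w2 disc [0.6094 0.2266] 0.1211 arrow 969 155.4 cup [0.5325 0.2618] 0.0294 155.4
d2 disc [0.6099 0.2291] 0.1213 arrow 659 155.7 cup [0.5331 0.2642] 0.0297 155.4
s2 disc [0.615  0.2291] 0.1211 arrow 105 153.7 cup [0.5372 0.2638] 0.0298 156.0
```

View pics/w2.png

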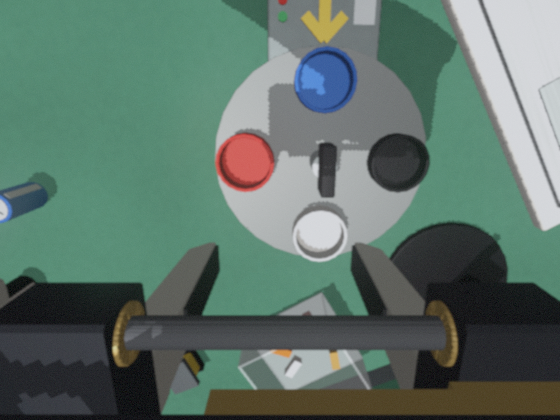

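The blue cup (325,79) now sits in line with the arrow (324,20): both bear 155.4°. Next is the capacitor.

apply_moves --rows '[-1,-16,-46,-10,0,0,0,-1,-32,-92,-20,0,0,0,-1,-48,-138,-30,0,0,0,-1,-64,-184,-40,0,0,0,-1,-77,-222,-50,0,0,0]'

```text
time: 7.1
tcp_pos: [0.5329, -0.0461, 0.1875]
eef_rot: [-0.671, -3.067, 0.0]
wrist_force: [0.6, -0.3, 0.9]
gripper_width: 1.001
grasp_force: 0.0
```

apply_moves --rows '[-1,-5,-20,0,0,0,0,-1,-5,-20,0,0,0,0]'

```text
time: 7.3
tcp_pos: [0.5279, -0.0673, 0.1874]
eef_rot: [-0.677, -3.065, 0.002]
wrist_force: [0.3, 0.1, 0.2]
gripper_width: 1.0
grasp_force: 0.0
```

```bash
python3 - <<'E'
from h import *
c=snap('wrist','w3'); s=bot.get_state(); print(s['tcp_pos'],s['eef_rot'],s['gripper_width'])
p=c['view']@[.505,-.1225,.06,1]; print(c['cx']+c['fx']*p[0]/-p[2], c['cy']-c['fy']*p[1]/-p[2])
E
```

```text
[ 0.52896902 -0.06502915  0.18791272] [-6.74373608e-01 -3.06694107e+00 -5.07502990e-04] 0.9995077799791665
221.48151616493348 200.4436677084274
```

View pics/w3.png

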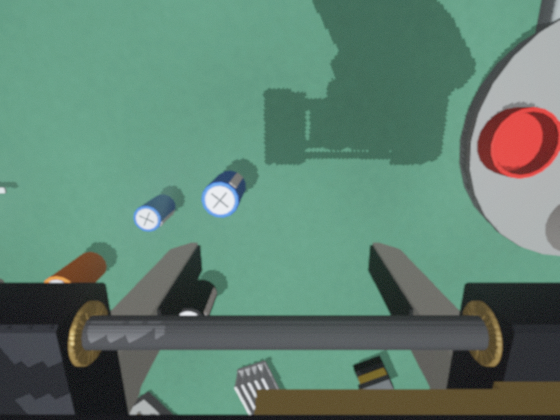

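The cap top is at (221,200), as predicted. The small decoy at (148,217) is close to the left finger's path, so I'll descend with the fingers only partly open.

apply_moves --rows '[-0.2,-12,-30,0,0,0,0,-0.2,-24,-57,0,0,0,0,-0.2,-24,-57,-40,0,0,0,-0.2,-24,-57,-80,0,0,0,-0.2,-24,-57,-80,0,0,0]'

```text
time: 7.85
tcp_pos: [0.5038, -0.1194, 0.1052]
eef_rot: [-0.667, -3.064, -0.002]
wrist_force: [-0.2, -0.1, 0.0]
gripper_width: 0.627
grasp_force: 0.0
```

apply_moves --rows '[-0.2,0,0,0,0,0,0,-0.2,0,0,0,0,0,0]'

```text
time: 8.05
tcp_pos: [0.5069, -0.1203, 0.1101]
eef_rot: [0.669, 3.068, 0.001]
wrist_force: [0.7, -0.6, 0.1]
gripper_width: 0.599
grasp_force: 0.0
```

apply_moves --rows '[-0.2,-1,-2,-30,0,0,0,-0.2,-1,-2,-60,0,0,0,-0.2,-1,-2,-77,0,0,0,-0.2,-1,-2,-77,0,0,0,-0.2,-1,-2,-77,0,0,0]'

```text
time: 8.55
tcp_pos: [0.5055, -0.1234, 0.033]
eef_rot: [0.671, 3.067, 0.0]
wrist_force: [-0.1, 0.3, 0.9]
gripper_width: 0.602
grasp_force: 0.0
```

apply_moves --rows '[1,0,0,0,0,0,0,1,0,0,0,0,0,0,1,0,0,0,0,0,0,1,0,0,0,0,0,0,1,0,0,0,0,0,0]'

```text
time: 9.05
tcp_pos: [0.5049, -0.1239, 0.0323]
eef_rot: [0.672, 3.068, -0.0]
wrist_force: [-1.0, -0.0, 7.9]
gripper_width: 0.371
grasp_force: 30.0
```

Gripped: the 34.5 mm opening matches the 35 mm part. I'll lift it.

apply_moves --rows '[1,0,0,5,0,0,0,1,0,0,20,0,0,0,1,0,0,50,0,0,0,1,0,0,90,0,0,0,1,0,0,130,0,0,0]'

```text
time: 9.55
tcp_pos: [0.5037, -0.1234, 0.1629]
eef_rot: [-0.671, -3.067, -0.001]
wrist_force: [0.8, -0.6, -0.5]
gripper_width: 0.373
grasp_force: 30.0
```

apply_moves --rows '[1,1,25,0,0,0,0,1,3,65,0,0,0,0,1,5,105,0,0,0,0,1,8,145,0,0,0,0,1,10,185,0,0,0,0]'

```text
time: 10.05
tcp_pos: [0.5142, 0.0626, 0.1619]
eef_rot: [-0.673, -3.069, 0.0]
wrist_force: [0.7, -0.2, 0.2]
gripper_width: 0.371
grasp_force: 30.0
```

apply_moves --rows '[1,5,40,0,0,0,0,1,8,80,0,0,0,0,1,12,120,0,0,0,0,1,15,150,0,0,0,0,1,18,175,0,0,0,0]'

```text
time: 10.55
tcp_pos: [0.532, 0.2385, 0.1619]
eef_rot: [-0.67, -3.069, -0.001]
wrist_force: [-1.0, -1.3, -0.9]
gripper_width: 0.372
grasp_force: 30.0
```

apply_moves --rows '[1,0,20,0,0,0,0,1,0,26,0,0,0,0,1,0,26,0,0,0,0,1,0,26,0,0,0,0]'

```text
time: 10.95
tcp_pos: [0.5324, 0.2609, 0.1615]
eef_rot: [-0.673, -3.068, 0.002]
wrist_force: [-0.6, -0.8, -0.9]
gripper_width: 0.371
grasp_force: 30.0
```

apply_moves --rows '[1,1,2,-15,0,0,0,1,1,2,-35,0,0,0,1,1,2,-55,0,0,0,1,1,2,-70,0,0,0,1,1,2,-80,0,0,0]'

```text
time: 11.45
tcp_pos: [0.5331, 0.2633, 0.0798]
eef_rot: [-0.673, -3.067, 0.002]
wrist_force: [-0.9, 0.3, -0.4]
gripper_width: 0.368
grasp_force: 30.0
```

apply_moves --rows '[1,0,0,-3,0,0,0,1,0,0,-6,0,0,0,1,0,0,-9,0,0,0,1,0,0,-11,0,0,0,1,0,0,-11,0,0,0]'

```text
time: 11.95
tcp_pos: [0.5336, 0.2643, 0.0708]
eef_rot: [0.672, 3.069, 0.0]
wrist_force: [-0.1, 0.4, -0.6]
gripper_width: 0.366
grasp_force: 30.0
```

Close to contact. I'll go down in 1 mm steps until the force shows.

apply_moves --rows '[1,0,0,-1,0,0,0,1,0,0,-1,0,0,0]'

```text
time: 12.15
tcp_pos: [0.5336, 0.2643, 0.0698]
eef_rot: [0.672, 3.069, 0.0]
wrist_force: [0.5, -0.9, -0.0]
gripper_width: 0.37
grasp_force: 30.0
```

apply_moves --rows '[1,0,0,-1,0,0,0,1,0,0,-1,0,0,0]'

```text
time: 12.35
tcp_pos: [0.5335, 0.2642, 0.0686]
eef_rot: [0.672, 3.069, -0.0]
wrist_force: [1.0, -0.6, -0.1]
gripper_width: 0.373
grasp_force: 30.0
```

apply_moves --rows '[1,0,0,-0.5,0,0,0,1,0,0,-0.5,0,0,0]'

```text
time: 12.55
tcp_pos: [0.5335, 0.2644, 0.0684]
eef_rot: [0.672, 3.069, 0.0]
wrist_force: [-1.1, -0.7, 3.2]
gripper_width: 0.372
grasp_force: 30.0
```

apply_moves --rows '[1,0,0,-0.5,0,0,0,1,0,0,-0.5,0,0,0]'

```text
time: 12.75
tcp_pos: [0.5337, 0.2646, 0.0683]
eef_rot: [0.672, 3.068, 0.001]
wrist_force: [-1.5, -0.3, 8.6]
gripper_width: 0.371
grasp_force: 30.0
```

Contact came at the predicted height, with 8.6 N. Releasing now: open partway, then retreat straight up.

apply_moves --rows '[1,0,0,0.5,0,0,0,-0.2,0,0,0.5,0,0,0,-0.2,0,0,0.5,0,0,0,-0.2,0,0,0.5,0,0,0,-0.2,0,0,0.5,0,0,0]'

```text
time: 13.25
tcp_pos: [0.5335, 0.2642, 0.068]
eef_rot: [-0.672, -3.069, 0.0]
wrist_force: [0.3, -0.1, -0.8]
gripper_width: 0.595
grasp_force: 0.0
```

apply_moves --rows '[-0.2,0,0,5,0,0,0,-0.2,0,0,20,0,0,0,-0.2,0,0,50,0,0,0,-0.2,0,0,90,0,0,0,-0.2,0,0,130,0,0,0]'

```text
time: 13.75
tcp_pos: [0.533, 0.2643, 0.2005]
eef_rot: [-0.671, -3.069, -0.0]
wrist_force: [0.9, 0.4, 0.1]
gripper_width: 0.598
grasp_force: 0.0
```

apply_moves --rows '[-0.2,20,-40,0,0,0,0,-0.2,40,-80,0,0,0,0,-0.2,50,-100,0,0,0,0,-0.2,50,-100,0,0,0,0]'

```text
time: 14.15
tcp_pos: [0.5852, 0.1599, 0.199]
eef_rot: [0.681, 3.066, -0.002]
wrist_force: [-0.0, 0.5, 0.1]
gripper_width: 0.597
grasp_force: 0.0
```

```bash
python3 - <<'E'
from c import *
for n,f in(('wrist','w4'),('side','d4')):
    snap(n,f)
    try: station(f)
    except Exception as e: print(e)
a=cv2.imread('pics/d4.png')[220:420,80:330]; b=cv2.imread('pics/w4.png')[0:260,100:500]
cv2.imwrite('pics/end.png',np.hstack([cv2.resize(a,(400,320)),cv2.resize(b,(400,320))]))
print(bot.get_state()['time'])
E
```

```text
w4 disc [0.6092 0.2265] 0.1209 arrow 1258 155.4 cup [0.5324 0.2622] 0.0288 155.1
d4 disc [0.6093 0.2297] 0.1208 arrow 664 155.8 cup [0.5334 0.2644] 0.0284 155.4
14.25
```

View pics/end.png

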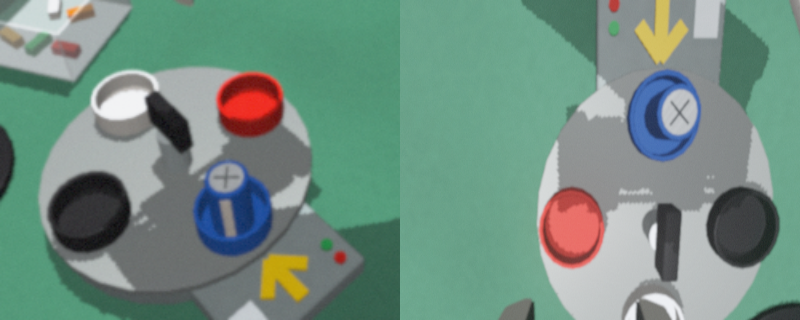

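Left (side view): the cap stands in the blue cup, its top at crop (227,178). Right (wrist view): its top is at crop (680,112), with the cup at the arrow. I'll check that the top is centred and level, then hand in.

```bash
python3 - <<'E'
from h import *
c=load('w4');d=load('d4')
print(onplane(c,100+280,112*260/320,.096),onplane(d,80+227*250/400,220+178*200/320,.096))
for k in(c,d):
    W=cloud(k);px=k['pixels'].astype(int);m=(np.hypot(W[...,0]-.533,W[...,1]-.263)<.035)&(W[...,2]>.088)
    P=W[m&(px.min(2)>110)]; print(len(P),P.mean(0),P[:,2].std(), np.linalg.lstsq(np.c_[P[:,:2],np.ones(len(P))],P[:,2],rcond=None)[0])
E
```

```text
[0.53267405 0.26524783 0.096     ] [0.53261017 0.26466827 0.096     ]
1099 [0.53221199 0.26455396 0.09643439] 0.0007379867661230254 [-0.00259922 -0.0025296   0.09848695]
326 [0.53318994 0.26586124 0.09714829] 0.0016896025396434871 [ 0.03809533 -0.0751348   0.09681167]
```

The top is level at 96 mm (36 mm floor plus 60 mm) and sits within about 3 mm of the cup centre.

```bash
python3 -c "
from plant import bot
print(bot.hand_in())"
```

```text
the job is handed in; nothing more can be done
None
```

The blue cup is at the yellow arrow, with the larger blue capacitor set down gently and standing upright on its floor; the job is handed in at about 14 s, and no verdict came back.

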